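# Fit the spare battery in the mouse that lacks one

## Robot

A 6-joint arm with a two-finger parallel gripper is mounted at the origin on the work surface. World frame = base frame: x ahead of the robot, y to its left, z up, the work surface at z = 0. Lengths are in m, angles in rad, forces in N, time in s.
With the tool pointing down it reaches from about 0.35 to 0.775 m from the base axis. Payload 7.3 kg.
Tool frame: the origin (TCP) lies at the very end of the fingers, on their centre line; the grasp point (between the pads) lies 19 mm behind it; z points along the fingers, y is the line along which they close (so a half turn about z gives the same grasp; the last joint's range is limited). The gripper opens to 92 mm and grips with 3 to 60 N. Pads are 19 mm wide; open, the fingers measure 130 mm over their backs; the gripper's body (75 mm by 190 mm) begins 47 mm behind the grasp point.
Start: joints at [-1.493, 0.342, 1.524, -0, 1.275, -0.146], TCP at [0.117, -0.512, 0.227] pointing down, gripper open.
Joint ranges: [-2.53, 2.53], [-0.77, 2.02], [0.04, 2.7], [-1, 4.14], [0.28, 2.66], [-3.11, 3.11]. Speed limits (rad/s): [2.57, 2.57, 3.14, 3.14, 3.14, 3.14].

## Interface

Orientations are given as [roll, pitch, yaw] about the fixed x, y, z axes, in that order (R = Rz(yaw) Ry(pitch) Rx(roll)).
In Python, from cell import observe, read_camera, get_calibration, hand_in, search_frame gives the robot as it stands.
- The arm moves only by the tool step_arm, never from a script. Its argument "commands" is a list of rows, each an object with "translation": the shift along the tool's x, y, z in mm, a list of three; "roll": the turn about the tool's z in rad. In form: [{"translation": [x, y, z], "roll": roll}, ...]. A call has 1 to 20 rows; each row shifts and turns the commanded pose from where the row before left it, along the tool's axes as they then stand; what a row does not reach is not made up. A row lasts 1/12 s, in which the tool goes at most 41.7 mm and 7.16 degrees, less where a joint would pass 70% of its speed; a pose out of reach is approached as far as the arm can. A call is refused whole if a number of a shift passes 41.7 or a number of a turn 0.125, either way. A call with a gripper value outside its range is refused whole. "fingers" is the opening, from 0 (shut) to 1 (fully open), set as the call begins (left out, the last holds). The fingers move at their own pace and stop on an object; "grip_force" is the grip in N (left out, the last holds). Time passes only in rows, so rows that do not move let the fingers close. It gives the time, the measured TCP pose, the force, the opening and the grip force at its end, in the units of the state.
- observe(): the state, without advancing time (a new reading comes with each control period).
- read_camera(name): name is "scene" or "top" or "wrist"; returns the picture (420x560x3 uint8, red, green, blue); there is no depth.
- get_calibration(name): a dict with "camera_matrix" (3x3 intrinsics, pixels), "world_from_camera" (4x4, takes a point from camera to world coordinates). Camera axes: x right, y up, looking along -z (the intrinsics and any distortion apply to the point x, -y, -z); pixel columns grow to the right and rows downward; lengths in m; the calibration is good to about 2 mm. A picture is of the moment at which its call begins: read the wrist's pose just before it. get_calibration takes no time and is no camera call; for the wrist camera it gives the pose at the moment of the call.
- hand_in(): hands the job in; it is judged then, once.
Trained networks look in the newest picture that a camera, given by its name, has taken for a name from the list of things; names that differ only in an ending like _2 or _b are one class to them, and where a whole thing is asked for, a point or a joint stands for the part that bears it (a point fixed in the world has none). Each returns a list of dicts, best first, with "confidence" (0 to 1); they miss things now and then, are a little off and sometimes report something else, mostly with a low value. They report only what shows in the picture. A call takes as long as a camera call. They do not tell look-alikes from the thing itself.
- search_frame(camera, name): "at" ([x, y, z] in m, in world coordinates, good to about 4 mm: the middle of the surface that is visible of it).
The state is a dict: "time": time; "qpos": joint angles; "qvel": joint speeds; "joint_efforts": joint torques, N m; "tool_pos": TCP position; "tool_rot": TCP orientation; "contact_force": force on the tool from outside, world axes, zero at the start; "torque": the same for the moment, N m; "opening": finger opening in m; "grip_force": force on a finger pad.
Only numpy, scipy, OpenCV 4.12 (cv2) and the standard library are available. Lean on these libraries where they do the work, as an engineer would, in place of code of your own. Each camera call takes 0.05 s, during which the arm holds its last target. There are 200 camera calls.

## Task

Two opened mice, one white and one black, lie on the blue repair mat, and only one of them has a battery in its bay. Take the good spare battery (silver with a yellow taped end, lying on the open mat; not the worn one with the red band) and set it down flat inside the empty bay, along the length of the bay and either way round. Do not let it fall, and leave the battery that is already fitted where it is.

Things in the scene. Friction and masses are not known exactly. Their poses are not given: they have to be found in the camera images.
- spare_battery: the good spare battery: rigid silver block 48 (x) by 34 (y) by 14 mm (z), about 35 g, yellow tape round its +x end, grey patch on top, loose and flat on the mat to the robot's right (-y). Origin: centre of its underside; z up. A worn battery of the same size with a red band round its middle and no yellow lies some 100 mm or more from it and stays unused.
- fitted_battery: the battery already fitted: same size, colours and axes as the spare, lying loose in the bay of the white or the black shell; it differs from start to start which. Origin: centre of its underside. The other shell's bay is empty.
- white_base: white bottom shell of a computer mouse, fixed on the mat, open side up, 128 mm long (x from -53 to +75, scroll wheel 27 mm high at x = 57), 66 mm wide. Origin: its underside below the bay's centre; z up. Bay floor 4 mm above the origin, 60 (x) by 46 mm (y) inside, within 2 mm grey ribs with tops at 9 mm; rim lower. An empty bay shows a flat green sticker. Either shell may be the left one.
- black_base: black bottom shell of a computer mouse: same shape, size, origin (underside below the bay's centre) and axes as the white one, beside it and nearly parallel, centres 150 mm or more apart. Its bay too: floor 4 mm above the origin, 60 mm (x) by 46 mm (y), grey ribs up to 9 mm.
Not all that is in view belongs to the job. Leave any purple or turquoise look-alike of the spare_battery alone. Several things look just like the black_base: the one meant starts farthest to the robot's left.

How it is judged:
By the outcome, as a careful person would: the job done as asked, in the order asked, and still so for the second after the job is handed in, with the robot touching nothing.
It also fails if it takes over 32 s, if anything falls off the work surface, if the arm or the gripper's body presses on something with over 40 N, if the wrist force passes 120 N, or if a joint passes its speed limit or range.

## Working session

There is one attempt and no reset: what is moved stays moved. The work goes in short steps, Python scripts to look and compute and a tool call to move; the robot and the scene stay as the last step left them, time stands still between calls to the robot, and variables do not carry over. Pictures are saved under pics/ and viewed, at most 10 in all, crops included, and the job is handed in when it is done.

Besides the shell and the picture viewer there is one more tool, called after "Call:" as name([rows], argument=value, ...), one row to a line, values as JSON. step_arm: Moves the arm, as the interface text tells. Its arguments: {"type":"object","properties":{"commands":{"type":"array"},"fingers":{"type":"number"},"grip_force":{"type":"number"}},"required":["commands"]}

```bash
mkdir -p pics
python3 - <<'E'
from cell import *
import cv2,numpy as np
for c in ["scene","top"]:
    im=read_camera(c); cv2.imwrite(f"pics/{c}0.png",im[:,:,::-1])
    for n in ["spare_battery","fitted_battery","white_base","black_base"]:
        print(c,n,[(np.round(d["at"],3).tolist(),round(d["confidence"],2)) for d in search_frame(c,n)])
    k=get_calibration(c);print(k["camera_matrix"],np.round(k["world_from_camera"],3), [q for q in k])
s=observe();print(s["time"],s["tool_pos"],s["tool_rot"],s["opening"])
a=cv2.imread("pics/scene0.png");b=cv2.imread("pics/top0.png")
E
```

```text
scene spare_battery [([0.466, -0.243, 0.017], 0.88), ([0.558, -0.244, 0.016], 0.75), ([0.545, -0.157, 0.018], 0.64)]
scene fitted_battery [([0.571, 0.205, 0.02], 0.96), ([0.468, -0.244, 0.018], 0.65)]
scene white_base [([0.592, 0.196, 0.011], 0.84)]
scene black_base [([0.523, 0.04, 0.009], 0.91), ([0.645, -0.088, 0.01], 0.61), ([0.593, 0.198, 0.012], 0.27)]
[[466.10261596   0.         283.16337803]
 [  0.         466.10261596 213.95709733]
 [  0.           0.           1.        ]] [[-0.041 -0.665  0.746  1.229]
 [ 0.999 -0.024  0.033  0.018]
 [-0.004  0.746  0.666  0.669]
 [ 0.     0.     0.     1.   ]] ['camera_matrix', 'world_from_camera']
top spare_battery [([0.462, -0.244, 0.014], 0.88), ([0.529, -0.161, 0.016], 0.87), ([0.552, -0.246, 0.021], 0.65)]
top fitted_battery [([0.582, 0.2, 0.009], 0.69), ([0.564, 0.209, 0.02], 0.58)]
top white_base [([0.584, 0.2, 0.009], 0.71)]
top black_base [([0.644, -0.087, 0.005], 0.91), ([0.521, 0.047, 0.007], 0.6)]
[[473.24420027   0.         282.96906758]
 [  0.         473.24420027 209.38686087]
 [  0.           0.           1.        ]] [[ 0.027  0.995 -0.096  0.484]
 [-0.999  0.029  0.02   0.015]
 [ 0.023  0.096  0.995  0.948]
 [ 0.     0.     0.     1.   ]] ['camera_matrix', 'world_from_camera']
0.5 [ 0.1165274  -0.51190198  0.22671024] [3.14155971e+00 1.27860026e-05 2.23767035e-01] 0.09171879145988289
```

View pics/top0.png

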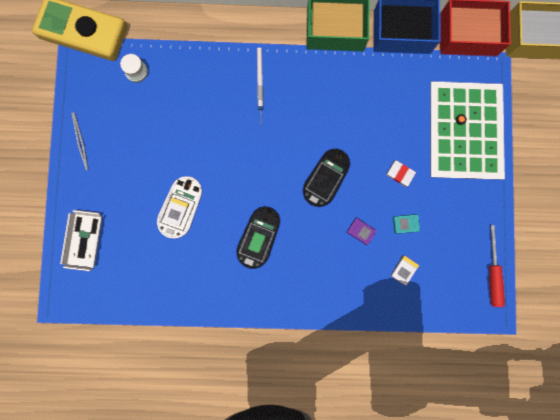

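View pics/scene0.png

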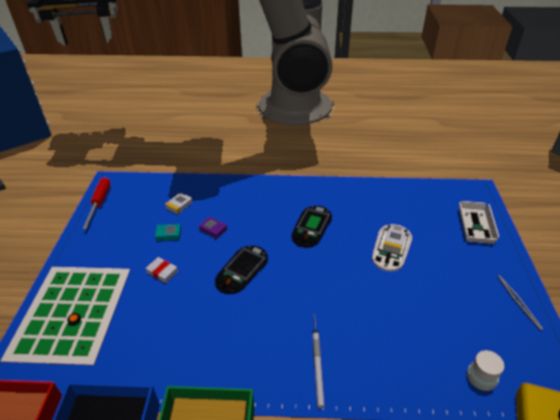

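Top view: the spare (silver with yellow end) is at (405,269). The look-alikes are purple (361,231) and turquoise (406,224), and the worn red-band battery is at (401,173). There are two black shells. The one at (258,238) is farther left and shows a green sticker, so its bay is empty and it is the target. The one at (326,178) is farther right and is the decoy. The white shell (180,208) holds the fitted battery. I'll confirm this in a crop and measure.

```bash
cat > h.py <<'E'
from cell import *
import cv2,numpy as np
def ray(k,px):
    K=k["camera_matrix"];T=k["world_from_camera"]
    d=np.linalg.inv(K)@np.array([px[0],px[1],1.]);return T[:3,3],T[:3,:3]@np.array([d[0],-d[1],-d[2]])
def onz(k,px,z):
    o,d=ray(k,px);return o+d*(z-o[2])/d[2]
def tri(r1,r2):
    (o1,d1),(o2,d2)=r1,r2
    d1=d1/np.linalg.norm(d1);d2=d2/np.linalg.norm(d2)
    A=np.stack([d1,-d2],1);t=np.linalg.lstsq(A,o2-o1,rcond=None)[0]
    p,q=o1+t[0]*d1,o2+t[1]*d2;return (p+q)/2,np.linalg.norm(p-q)
def blob(im,win,f):
    x0,y0,x1,y1=win;c=im[y0:y1,x0:x1].astype(int);m=f(c[...,0],c[...,1],c[...,2]).astype(np.uint8)
    n,l,s,ce=cv2.connectedComponentsWithStats(m);i=1+np.argmax(s[1:,4])
    p=np.argwhere(l==i)[:,::-1]+[x0,y0];return p.astype(np.float32),p.mean(0)
notblue=lambda r,g,b:r>110
green=lambda r,g,b:(g>r+40)&(g>b+25)
E
python3 - <<'E'
from h import *
t=cv2.imread("pics/top0.png")[:,:,::-1];s=cv2.imread("pics/scene0.png")[:,:,::-1]
kt,ks=get_calibration("top"),get_calibration("scene")
def rect(p,z):
    w=np.array([onz(kt,q,z)[:2] for q in p],np.float32)*1000
    return cv2.minAreaRect(w)
p,c=blob(t,(385,250,425,290),notblue);ps,cs=blob(s,(160,188,198,218),notblue)
print("spare",rect(p,.013),tri(ray(kt,c),ray(ks,cs)))
yel=lambda r,g,b:(r>140)&(b<r-70)
p,c=blob(t,(385,250,425,290),yel);print("yellow",c,onz(kt,c,.014))
p,c=blob(t,(240,222,275,260),green);ps,cs=blob(s,(300,208,330,238),green)
print("sticker",c,cs,rect(p,.004),onz(kt,c,.004),tri(ray(kt,c),ray(ks,cs)))
cr=t[145:285,230:430,::-1];cv2.imwrite("pics/crop.png",cv2.resize(cr,(800,560),interpolation=cv2.INTER_CUBIC))
E
```

```text
spare ((461.1373291015625, -247.72622680664062), (36.47625732421875, 49.700164794921875), 57.56521987915039) (array([ 0.46124251, -0.24694711,  0.01251053]), np.float64(0.0013153180270030413))
yellow [409.8028169  261.53521127] [ 0.47797197 -0.25689655  0.014     ]
sticker [256.25114155 242.10045662] [313.01438849 221.56834532] ((508.109619140625, 47.403560638427734), (23.523956298828125, 36.93185043334961), 68.53670501708984) [0.50807994 0.04738816 0.004     ] (array([0.50803012, 0.04786952, 0.00617496]), np.float64(0.001110602718478844))
```

View pics/crop.png

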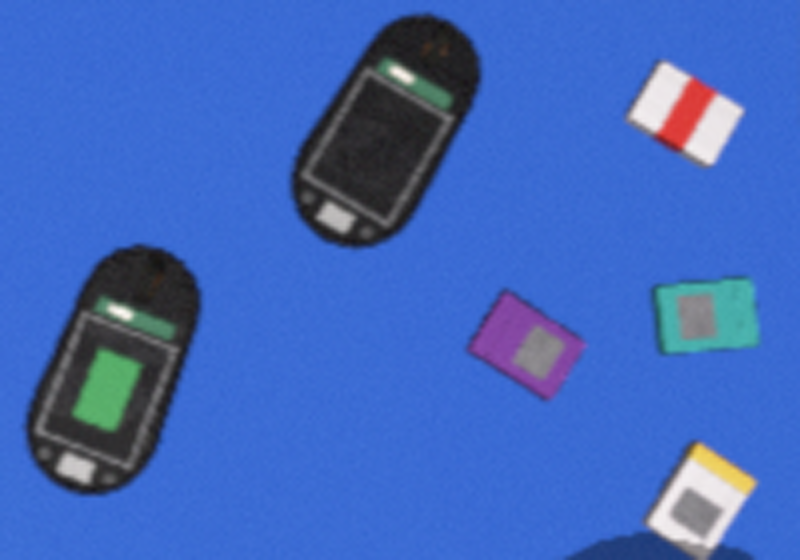

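The crop confirms the spare (white and yellow, bottom right) and the left black shell with the green sticker. The bay centre is roughly crop (109,390), or top (257,242). Moving above the spare.

Call:
step_arm([
  {"translation":[0,0,0],"roll":0.112},
  {"translation":[0,0,0],"roll":0.112},
  {"translation":[0,0,0],"roll":0.112},
  {"translation":[0,0,0],"roll":0.112},
  {"translation":[0,0,0],"roll":0.112},
  {"translation":[0,0,0],"roll":0.112},
  {"translation":[0,0,0],"roll":0.112},
  {"translation":[12.6,-34,5.5],"roll":0},
  {"translation":[12.6,-34,5.5],"roll":0},
  {"translation":[12.6,-34,5.5],"roll":0},
  {"translation":[12.6,-34,5.5],"roll":0},
  {"translation":[12.6,-34,5.5],"roll":0},
  {"translation":[12.6,-34,5.5],"roll":0},
  {"translation":[12.6,-34,5.5],"roll":0},
  {"translation":[12.6,-34,5.5],"roll":0},
  {"translation":[12.6,-34,5.5],"roll":0},
  {"translation":[12.6,-34,5.5],"roll":0},
  {"translation":[12.6,-34,5.5],"roll":0},
  {"translation":[12.6,-34,5.5],"roll":0},
  {"translation":[0,0,0],"roll":0},
], fingers=1, grip_force=12)

```text
time: 2.17
tool_pos: [0.465, -0.2425, 0.1598]
tool_rot: [-3.14, 0.0, -0.555]
contact_force: [-1.1, 0.3, 0.3]
opening: 0.0916
grip_force: 0.0
```

Call:
step_arm([
  {"translation":[0,0,0],"roll":0},
  {"translation":[0,0,0],"roll":0},
])

```text
time: 2.33
tool_pos: [0.4612, -0.2466, 0.1606]
tool_rot: [3.141, 0.0, -0.559]
contact_force: [-0.7, -0.4, 0.2]
opening: 0.0915
grip_force: 0.0
```

Run:
```python
from h import *
k=get_calibration("wrist");im=read_camera("wrist");cv2.imwrite("pics/w1.png",im[:,:,::-1])
np.savez("w1.npz",**k);s=observe();print(s["tool_pos"],s["tool_rot"],s["contact_force"])
T=k["world_from_camera"];print(T.round(3),k["camera_matrix"])
q=np.linalg.inv(T)@[.461,-.247,.014,1];print(k["camera_matrix"]@[q[0]/-q[2],-q[1]/-q[2],1])
```

```text
[ 0.46092773 -0.2471106   0.1607954 ] [ 3.14122674e+00  5.60278084e-05 -5.60654634e-01] [-0.0405648   0.0883172  -0.33756956]
[[-0.53   0.815  0.234  0.525]
 [-0.848 -0.51  -0.145 -0.286]
 [ 0.001 -0.275  0.961  0.32 ]
 [ 0.     0.     0.     1.   ]] [[359.04690774   0.         281.31967559]
 [  0.         359.04690774 212.76130139]
 [  0.           0.           1.        ]]
[281.43517579 199.06089206   1.        ]
```

View pics/w1.png

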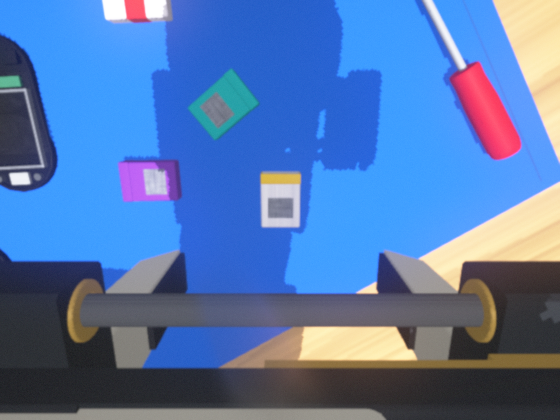

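The wrist view shows the spare centred at (281,200), square with the fingers, with its yellow end up. Turquoise is at (223,103) and purple at (150,181), both outside the finger span. I'll measure exactly.

Run:
```python
from h import *
im=cv2.imread("pics/w1.png")[:,:,::-1];k=dict(np.load("w1.npz"))
t=cv2.imread("pics/top0.png")[:,:,::-1];kt=get_calibration("top")
p,c=blob(im,(245,155,320,245),lambda r,g,b:r>0.55*b)
print(c,p.min(0),p.max(0))
w=np.array([onz(k,q,.014)[:2] for q in p],np.float32)*1000;print(cv2.minAreaRect(w))
y=lambda r,g,b:(r>1.5*b)&(r>80)
p1,c1=blob(im,(245,155,320,245),y);p2,c2=blob(t,(385,250,425,290),y);print(c1,c2,tri(ray(k,c1),ray(kt,c2)))
```

```text
[279.99069973 198.66607617] [260. 171.] [300. 227.]
((461.2464904785156, -245.6607666015625), (34.87528610229492, 50.49562072753906), 57.979103088378906)
[280.         178.47680412] [409.68055556 261.41666667] (array([ 0.47792976, -0.25584074,  0.01720272]), np.float64(0.0006177774874388951))
```

Call:
step_arm([
  {"translation":[0,-1,24],"roll":0},
  {"translation":[0,0,30],"roll":0},
  {"translation":[0,0,30],"roll":0},
  {"translation":[0,0,30],"roll":0},
  {"translation":[0,0,20],"roll":0},
  {"translation":[0,0,10],"roll":0},
  {"translation":[0,0,5],"roll":0},
  {"translation":[0,0,3],"roll":0},
  {"translation":[0,0,0],"roll":0},
  {"translation":[0,0,0],"roll":0},
  {"translation":[0,0,0],"roll":0},
])

```text
time: 3.3
tool_pos: [0.4626, -0.2463, 0.0099]
tool_rot: [3.141, -0.002, -0.56]
contact_force: [-0.0, 0.2, -0.7]
opening: 0.0918
grip_force: 0.0
```

Call:
step_arm([
  {"translation":[0,0,0],"roll":0},
  {"translation":[0,0,0],"roll":0},
  {"translation":[0,0,0],"roll":0},
  {"translation":[0,0,0],"roll":0},
  {"translation":[0,0,0],"roll":0},
  {"translation":[0,0,0],"roll":0},
  {"translation":[0,0,0],"roll":0},
  {"translation":[0,0,0],"roll":0},
  {"translation":[0,0,0],"roll":0},
  {"translation":[0,0,0],"roll":0},
], fingers=0, grip_force=15)

```text
time: 4.13
tool_pos: [0.4619, -0.2458, 0.0087]
tool_rot: [3.142, 0.0, -0.56]
contact_force: [1.3, 0.3, 0.4]
opening: 0.0336
grip_force: 15.0
```

Grip is good: 33.6 mm opening at 15 N. Lifting and carrying it over the bay.

Call:
step_arm([
  {"translation":[0,0,-10],"roll":0},
  {"translation":[0,0,-20],"roll":0},
  {"translation":[0,0,-30],"roll":0},
  {"translation":[0,0,-30],"roll":0},
  {"translation":[0,0,-30],"roll":0},
  {"translation":[0,0,-20],"roll":0},
  {"translation":[0,0,-11],"roll":0},
  {"translation":[-9,-21,0],"roll":0},
  {"translation":[-14,-33,0],"roll":0},
  {"translation":[-14,-33,0],"roll":0},
  {"translation":[-14,-33,0],"roll":0},
  {"translation":[-14,-33,0],"roll":0},
  {"translation":[-14,-33,0],"roll":0},
  {"translation":[-14,-33,0],"roll":0},
  {"translation":[-14,-33,0],"roll":0},
  {"translation":[-8.5,-20,0],"roll":0},
  {"translation":[0,0,0],"roll":-0.0925},
  {"translation":[0,0,0],"roll":-0.0925},
  {"translation":[0,0,0],"roll":0},
  {"translation":[0,0,0],"roll":0},
])

```text
time: 5.8
tool_pos: [0.5086, 0.0461, 0.1602]
tool_rot: [-3.142, -0.0, -0.378]
contact_force: [-0.4, 0.3, -0.7]
opening: 0.0338
grip_force: 15.0
```

Call:
step_arm([
  {"translation":[0,0,0],"roll":0},
  {"translation":[0,0,0],"roll":0},
])

```text
time: 5.97
tool_pos: [0.5086, 0.0457, 0.1599]
tool_rot: [3.142, -0.0, -0.378]
contact_force: [-0.2, -0.3, -0.2]
opening: 0.0335
grip_force: 15.0
```

Run:
```python
from h import *
k=get_calibration("wrist");im=read_camera("wrist");cv2.imwrite("pics/w2.png",im[:,:,::-1])
np.savez("w2.npz",**k);s=observe();print(s["tool_pos"],s["tool_rot"],s["opening"],s["grip_force"])
```

```text
[0.50863819 0.04563858 0.15986478] [ 3.14154076e+00 -1.97774386e-04 -3.77291632e-01] 0.03395380950480096 14.998536854982376
```

View pics/w2.png

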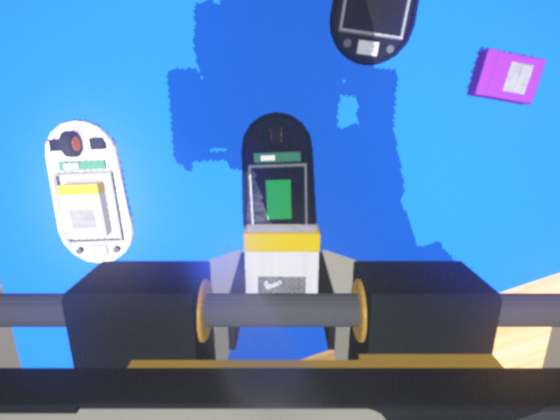

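The wrist view shows the battery held straight. The bay ribs are at columns ~248–308 with the front rib at row ~164, and the sticker is at (278,199). Measuring the ribs.

Run:
```python
from h import *
im=cv2.imread("pics/w2.png")[:,:,::-1];k=dict(np.load("w2.npz"));t=cv2.imread("pics/top0.png")[:,:,::-1];kt=get_calibration("top")
g=im.astype(int).min(2)
for r in (172,180,195,210,218):
    a=g[r,240:262];b=g[r,296:318];print(r,240+a.argmax(),a.max(),296+b.argmax(),b.max())
print([(c,155+g[155:175,c].tolist().index(max(g[161:175,c]))) for c in (260,270,285,300)], g[158:172,278])
p1,c1=blob(im,(255,170,300,223),green);p2,c2=blob(t,(240,222,275,260),green);print(c1,tri(ray(k,c1),ray(kt,c2)))
w=np.array([onz(k,q,.006)[:2] for q in p1],np.float32)*1000;print(cv2.minAreaRect(w))
```

```text
172 249 128 305 126
180 250 212 305 125
195 251 217 305 123
210 251 222 306 121
218 252 219 306 122
[(260, 166), (270, 165), (285, 165), (300, 164)] [ 79  81  77  73  60  73 106 124 115  80  54  45  47  47]
[278.54320988 198.98559671] (array([0.50807822, 0.0476386 , 0.00770615]), np.float64(0.0007765319647699128))
((507.50115966796875, 48.211971282958984), (22.16558837890625, 36.522830963134766), 69.808837890625)
```

Run:
```python
from h import *
k=dict(np.load("w2.npz"))
for z in (.009,.011):
    P=lambda u,v:onz(k,(u,v),z)[:2]
    L=[P(249.5,175),P(251.5,218)];R=[P(305,172),P(306,218)];F=[P(260,166),P(300,164)]
    an=lambda a:np.degrees(np.arctan2(*(a[0]-a[1])[::-1]))
    print(z,"angles",an(L),an(R),an(F)-0)
    yaw=np.radians((an(L)+an(R)+an(F)-90)/3);u=np.array([np.cos(yaw),np.sin(yaw)]);n=np.array([-u[1],u[0]])
    l,r,f=[np.mean(q,0) for q in (L,R,F)]
    print(np.degrees(yaw),"width",(l-r)@n, "centre",u*(f@u-.031)+n*((l@n+r@n)/2))
```

```text
0.009 angles -20.348969401099186 -19.320574181768663 71.26800838915501
-19.467178397904277 width 0.04875409712241591 centre [0.50780792 0.048525  ]
0.011 angles -20.348969401099158 -19.32057418176867 71.26800838915479
-19.46717839790435 width 0.04843956945994131 centre [0.50807301 0.0483941 ]
```

Call:
step_arm([
  {"translation":[-1.4,-1.9,10],"roll":-0.028},
  {"translation":[0,0,25],"roll":0},
  {"translation":[0,0,30],"roll":0},
  {"translation":[0,0,30],"roll":0},
  {"translation":[0,0,20],"roll":0},
  {"translation":[0,0,12],"roll":0},
  {"translation":[0,0,8],"roll":0},
  {"translation":[0,0,5],"roll":0},
  {"translation":[0,0,4],"roll":0},
  {"translation":[0,0,0],"roll":0},
  {"translation":[0,0,0],"roll":0},
  {"translation":[0,0,0],"roll":0},
])

```text
time: 7.02
tool_pos: [0.5086, 0.0482, 0.0164]
tool_rot: [-3.141, -0.001, -0.347]
contact_force: [0.6, 0.5, -0.5]
opening: 0.0334
grip_force: 15.0
```

Call:
step_arm([
  {"translation":[0,0,1],"roll":0},
  {"translation":[0,0,1],"roll":0},
  {"translation":[0,0,0.7],"roll":0},
  {"translation":[0,0,0],"roll":0},
  {"translation":[0,0,0],"roll":0},
  {"translation":[0,0,0],"roll":0},
])

```text
time: 7.52
tool_pos: [0.508, 0.0483, 0.013]
tool_rot: [3.141, -0.0, -0.347]
contact_force: [-0.7, -0.3, -0.7]
opening: 0.0341
grip_force: 15.0
```

Run:
```python
from h import *
im=read_camera("wrist");s=observe();print(s["time"],s["tool_pos"],s["tool_rot"],s["contact_force"],s["opening"])
a=im[150:360,130:430,::-1];b=read_camera("scene")[180:270,260:380,::-1]
cv2.imwrite("pics/c3.png",np.hstack([cv2.resize(a,(420,294)),cv2.resize(b,(380,294))]))
```

```text
7.5667 [0.50806174 0.04826286 0.01300896] [ 3.14153957e+00 -7.56127387e-05 -3.47264018e-01] [-0.25185923  0.5918927  -0.27614734] 0.03391401360234314
```

View pics/c3.png

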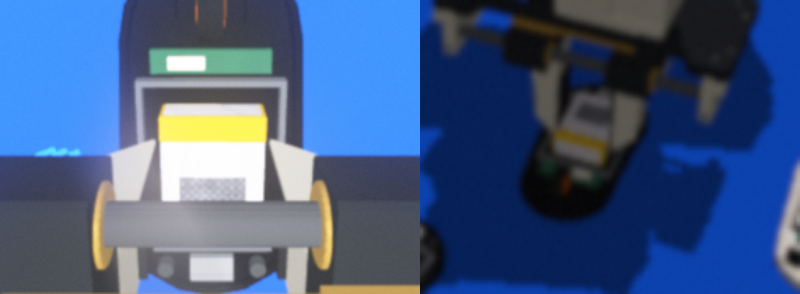

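The battery is parallel and centred between the ribs, with a clear gap ahead and on both sides, and no contact yet. Lowering gently.

Call:
step_arm([
  {"translation":[0,0,0.3],"roll":0},
  {"translation":[0,0,0],"roll":0},
  {"translation":[0,0,0],"roll":0},
])

```text
time: 7.87
tool_pos: [0.508, 0.0483, 0.0127]
tool_rot: [3.141, -0.0, -0.347]
contact_force: [-0.1, 0.1, -0.1]
opening: 0.0337
grip_force: 15.0
```

Call:
step_arm([
  {"translation":[0,0,0.4],"roll":0},
  {"translation":[0,0,0],"roll":0},
  {"translation":[0,0,0],"roll":0},
])

```text
time: 8.12
tool_pos: [0.5081, 0.0483, 0.0127]
tool_rot: [3.142, -0.0, -0.347]
contact_force: [-1.2, 0.2, 5.5]
opening: 0.0339
grip_force: 15.0
```

It touches the floor at z = 12.7 mm, exactly 4 mm above the pick height. Releasing.

Call:
step_arm([
  {"translation":[0,0,0],"roll":0},
  {"translation":[0,0,0],"roll":0},
  {"translation":[0,0,0],"roll":0},
  {"translation":[0,0,0],"roll":0},
  {"translation":[0,0,0],"roll":0},
  {"translation":[0,0,0],"roll":0},
  {"translation":[0,0,-3],"roll":0},
  {"translation":[0,0,-10],"roll":0},
  {"translation":[0,0,-25],"roll":0},
  {"translation":[0,0,-35],"roll":0},
  {"translation":[0,0,-35],"roll":0},
  {"translation":[0,0,-35],"roll":0},
  {"translation":[0,0,-15],"roll":0},
  {"translation":[0,0,0],"roll":0},
  {"translation":[0,0,0],"roll":0},
  {"translation":[0,0,0],"roll":0},
], fingers=0.65)

```text
time: 9.45
tool_pos: [0.5073, 0.0483, 0.1697]
tool_rot: [3.141, 0.001, -0.347]
contact_force: [0.3, 0.2, -0.5]
opening: 0.06
grip_force: 0.0
```

Run:
```python
from h import *
im=read_camera("wrist");s=observe();print(s["time"],s["tool_pos"],s["contact_force"],s["opening"])
cv2.imwrite("pics/w4.png",cv2.resize(im[80:290,20:400,::-1],(760,420)))
```

```text
9.5 [0.50708291 0.04832449 0.16918936] [ 0.810625    0.24181827 -0.61614303] 0.05954023600747299
```

View pics/w4.png

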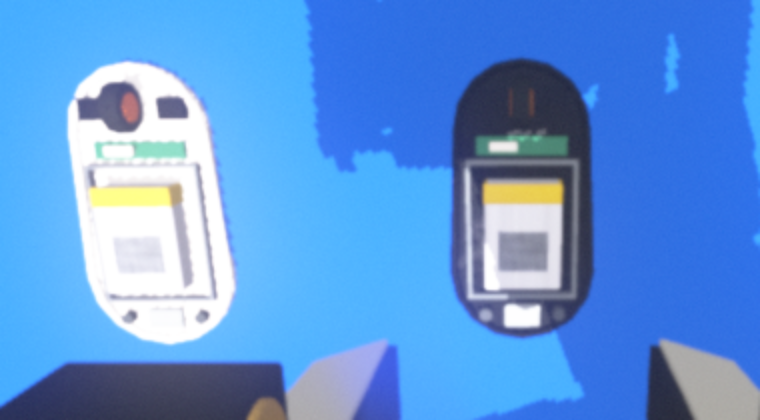

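The spare lies flat and centred in the black shell's bay (crop (522,235)). The fitted battery in the white shell is undisturbed, and the gripper is clear of everything.

```bash
python3 -c "
from cell import *
print(hand_in())"
```

```text
the job is handed in; nothing more can be done
None
```

The good spare battery now lies flat and lengthwise in the empty bay of the leftmost black shell, the fitted battery was not touched, and the job was handed in at about 9.5 s.

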